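Unclip the dishwasher sieve and hang it to dry

ROBOT

A 6-joint arm with a two-finger parallel gripper is mounted at the origin on the work surface. World frame = base frame: x ahead of the robot, y to its left, z up, the work surface at z = 0. Lengths are in m, angles in rad, forces in N, time in s.
With the tool pointing down it reaches from about 0.35 to 0.975 m from the base axis. Payload 7.1 kg.
Tool frame: the origin (TCP) lies midway between the tips of the shut fingers; the grasp point (between the pads) lies 19 mm behind it; z points along the fingers, y is the direction in which the jaws open and shut (so a half turn about z gives the same grasp; the last joint's range is limited). The gripper opens to 88 mm and grips with 3 to 60 N. Pads are 20 mm wide; open, the fingers measure 115 mm over their backs; the gripper's body (75 mm by 178 mm) begins 61 mm behind the grasp point.
Start: joints at [-1.283, 0.423, 1.63, -0, 1.089, -0.019], TCP at [0.189, -0.596, 0.223] pointing down, gripper open.
Joint ranges: [-3, 3], [-0.9, 2.11], [0.09, 2.58], [-1.31, 4.45], [0.11, 2.69], [-2.54, 2.54]. Speed limits (rad/s): [2.39, 2.39, 3.01, 3.14, 3.14, 3.14].

INTERFACE

Orientations are given as a unit quaternion [x, y, z, w].
In Python, from plant import bot, snapshot gives the robot as it stands.
- The arm moves only by the tool drive_tool, never from a script. Its argument "steps" is a list of rows, each an object of numbers: "gripper": the closure, from -1 (fully open) to 1 (shut); "dx", "dy", "dz": the shift along the world's x, y, z normalised to -1 to 1, where 1 is 750 mm; "ax", "ay", "az": the turn, a rotation vector about the world's x, y, z normalised to -1 to 1, where 1 is pi/2 rad. A call has 1 to 12 rows; each row is the pose to reach, as a shift and turn from the pose measured when the call began; what a row does not reach only later rows make up. A row lasts 1/12 s, in which the tool goes at most 41.7 mm and 7.16 degrees, less where a joint would pass 70% of its speed; a pose out of reach is approached as far as the arm can. A call with a number of a shift or a turn outside -1 to 1 is refused whole. A call with a gripper value outside its range is refused whole. The fingers move at their own pace and stop on an object; "newtons" is the grip in N (left out, the last holds). Time passes only in rows, so rows that repeat a pose let the fingers close. It gives the time, the measured TCP pose, the force and the opening at its end, in the units of the state.
- bot.get_obs(): the state, without advancing time (a new reading comes with each control period).
- snapshot(name): name is "scene" or "top" or "wrist"; returns a dict with "frame" (400x640x3 uint8, red, green, blue), "fx", "fy", "cx", "cy" (pixels), "R" (3x3) and "t" (3): a world point X has camera coordinates R X + t. Camera axes: x right, y down, z forward; pixel columns grow to the right and rows downward; lengths in m; the calibration is good to about 2 mm. A picture is of the moment at which its call begins. There is no depth.
- bot.hand_in(): hands the job in, once; it reports no verdict.
The state is a dict: "time_s": time; "qpos": joint angles; "qvel": joint speeds; "joint_torque": joint torques, N m; "ee_pos": TCP position; "ee_rot": TCP orientation; "force": force on the tool from outside, world axes, zero at the start; "wrist_torque": the same for the moment, N m; "width": opening from 0.0 (shut) to 1.0 (fully open).
Only numpy, scipy, OpenCV 4.12 (cv2) and the standard library are available. Lean on these libraries where they do the work, as an engineer would, in place of code of your own. Each camera call takes 0.05 s, during which the arm holds its last target. There are 200 camera calls.

TASK

The arched stainless sieve is clicked into the grey slotted filter housing by sprung catches. Draw it out by its loop handle, then hang it up to dry astride the drying rail: resting on the bar, lying along it with a leg on either side, near the middle, loop pointing either way. Set it down gently on the bar, neither dropping it nor pressing it on, and leave everything else on the counter where it stands.

Things in the scene. Friction and masses are not known exactly. Their poses are not given: they have to be found in the camera images.
- sieve: Loose stainless sieve, 0.22 kg: house-shaped trough, open below and at the ends, x = -55..55 mm. Legs 36 mm high, 4 mm thick, outer faces at y = +-25 mm; gable top 59 mm up. Origin: centre of underside, z up, x along it. At -x a flat loop handle of 9 mm bar, 58.5 mm up, 65 mm wide overall, cross bar at x = -108 mm. At the start only the loop is outside the housing.
- sieve_loop (a point): Centre of the opening in the sieve's loop handle (42 mm along x, 47 mm along y), at x = -82 mm, height 58.5 mm in the sieve's frame.
- sieve_ridge (a point): Point under the ridge of the sieve, inside, at mid length (x = 0, height 53 mm in the sieve's frame); when the sieve hangs on the bar it lies about 9 mm above the bar's centre line.
- housing: Fixed grey plastic housing, x = -52..65 mm, 68 mm wide (94 mm over foot flanges), 70 mm high, roof of five slats, no floor: the sieve stands on the counter. Open at -x. Origin: centre of underside; the seated sieve's frame coincides with it. The sieve slides out level along -x, clear after 107 mm; two sprung side catches hold it (about 10 to 20 N).
- housing_mouth (a point): Centre of the housing's open end, x = -52 mm, height 30 mm in the housing's frame.
- rail: Steel drying rail fixed to the counter: a horizontal round bar 240 mm long and 14 mm thick, along the rail's y axis, on a post at each end; bar centre line 140 mm above the counter. Origin: on the counter under the middle of the bar.
- rail_mid (a point): Middle of the bar, on its centre line; y axis along the bar.
- tumbler: Bystander: standing glass tumbler, 72 mm across, 95 mm high; origin centre of underside.
- mesh_cylinder: Bystander: standing stainless mesh filter cylinder, 68 mm across, 85 mm high; origin centre of underside.
- coarse_cup: Bystander: standing grey plastic coarse filter cup, 84 mm across, 70 mm high; origin centre of underside.
- brush: Bystander: blue bottle brush lying on the counter, 215 mm long, 40 mm high, along its x axis (handle to -x, bristles to +x); origin near mid length on the counter.
- mug: Bystander: white mug, 80 mm across, 90 mm high; origin centre of underside.
There are look-alikes about, which are no part of the job. What is shaped like the housing but blue is not meant.

How it is judged:
By the outcome, as a careful person would: the job done as asked, in the order asked, and still so for the second after the job is handed in, with the robot touching nothing.
It also fails if it takes over 64 s, if anything falls off the work surface, if the arm or the gripper's body presses on something with over 40 N, if the wrist force passes 120 N, or if a joint passes its speed limit or range.

## Working session

There is one attempt and no reset: what is moved stays moved. The work goes in short steps, Python scripts to look and compute and a tool call to move; the robot and the scene stay as the last step left them, time stands still between calls to the robot, and variables do not carry over. Pictures are saved under pics/ and viewed, about 8 in all and at most 12, crops included, and the job is handed in when it is done.

Besides the shell and the picture viewer there is one more tool, called after "Emit:" by a JSON object that holds its "name" and its "arguments", one argument or row to a line. drive_tool: Moves the arm, as the interface text tells. Scaled input: -1 to 1 covers 750 mm each way for a shift and pi/2 rad each way for a turn. Its arguments: {"type":"object","properties":{"steps":{"type":"array"},"newtons":{"type":"number"}},"required":["steps"]}

```bash
mkdir -p pics; cat > h.py <<'E'
import numpy as np,cv2,json
from plant import bot,snapshot
def snap(n,f):
    s=snapshot(n); cv2.imwrite(f'pics/{f}.png',s['frame'][:,:,::-1])
    np.savez(f'pics/{f}.npz',**{k:np.array(s[k]) for k in s}); return s
def load(f): return dict(np.load(f'pics/{f}.npz'))
def ray(s,u,v):
    d=np.array([(u-s['cx'])/s['fx'],(v-s['cy'])/s['fy'],1.]); R=np.array(s['R']); return -R.T@s['t'],R.T@d
def onz(s,u,v,z):
    o,d=ray(s,u,v); return o+d*(z-o[2])/d[2]
def proj(s,X):
    c=np.array(s['R'])@np.array(X)+s['t']; return np.array([s['fx']*c[0]/c[2]+s['cx'],s['fy']*c[1]/c[2]+s['cy']])
E
python3 - <<'E'
from h import *
for n in('scene','top'):
    s=snap(n,n+'0');print(n,s['fx'],s['cx'],s['cy'],ray(s,320,200))
print(bot.get_obs())
E
```

```text
scene 432.8466761555423 323.288682394221 194.457084560203 (array([1.07030027, 0.59175411, 0.99106649]), array([-0.40147995, -0.53483192, -0.74363323]))
top 478.25860829728924 312.9172698802421 202.8168388563357 (array([ 0.3363598 , -0.09080675,  1.44606749]), array([ 0.18546376, -0.00123564, -0.98277957]))
{'time_s': 0.1, 'qpos': array([-1.28299479e+00,  4.23778007e-01,  1.63060035e+00, -3.94609750e-06,
        1.08863994e+00, -1.90000230e-02]), 'qvel': array([ 0.00203928, -0.00131001, -0.00020967,  0.00108607, -0.0002585 ,
       -0.00049003]), 'joint_torque': array([ 9.79108117e-04, -5.45611882e+01, -2.74323696e+01,  6.45881100e-02,
        1.88036263e-02, -2.21358846e-05]), 'ee_pos': array([ 0.188635  , -0.59531661,  0.22197616]), 'ee_rot': array([ 9.88256764e-01,  1.52800722e-01, -9.72472876e-05, -7.06158980e-04]), 'force': array([-0.04155481, -0.10178956, -0.18296241]), 'wrist_torque': array([-0.00180809,  0.0029644 ,  0.00731974]), 'width': 1.0018159774364654}
```

View pics/scene0.png

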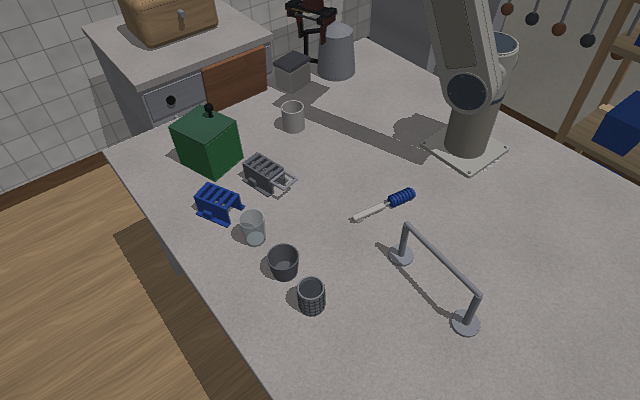

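View pics/top0.png

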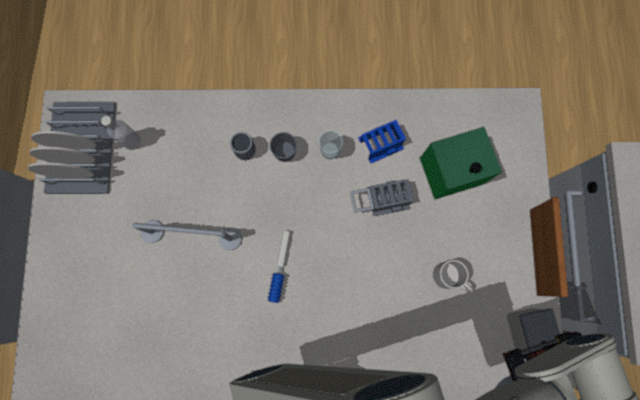

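Candidates: the grey slotted housing with loop at top (385,196) / scene (265,175), and the blue look-alike at top (383,140) / scene (218,203). The grey one fits the description. I'll check it in a close crop that also includes the rail.

```bash
python3 - <<'E'
from h import *
a=load('top0')['frame'][:,:,::-1]; b=load('scene0')['frame'][:,:,::-1]
A=cv2.resize(a[165:225,340:420],None,fx=5,fy=5,interpolation=2); B=cv2.resize(b[145:205,230:310],None,fx=5,fy=5,interpolation=2)
C=cv2.resize(a[205:260,120:255],(800,326),interpolation=2)[:300]
cv2.imwrite('pics/c1.png',np.vstack([np.hstack([A,B]),C]))
E
```

```text
(no output)
```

View pics/c1.png

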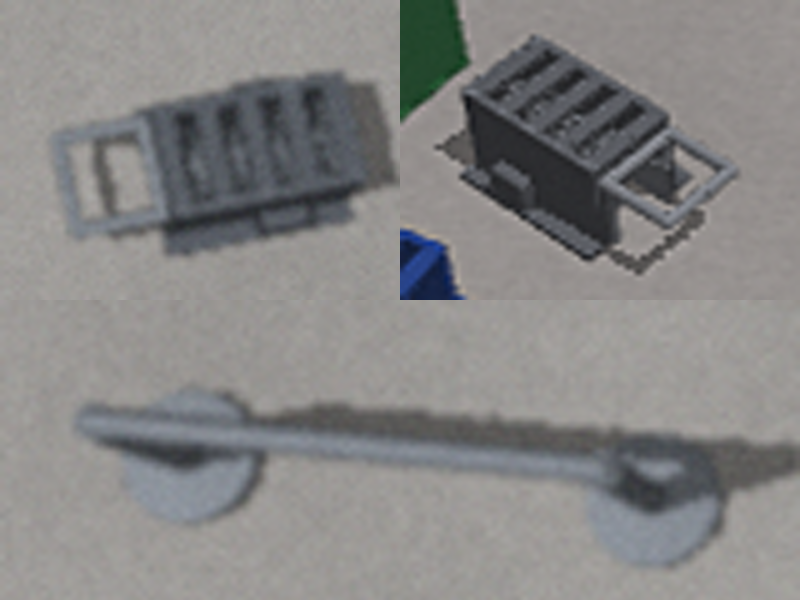

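```bash
python3 - <<'E'
from h import *
t=load('top0');s=load('scene0')
L=[onz(t,u,v,.0585+.0045) for u,v in((350.4,191),(354.4,212.6),(370.5,188),(374.6,209))]
print('loop top',np.round(L,4)); print('loop scene',[np.round(onz(s,u,v,.063),4) for u,v in((297.6,179.4),(284.6,190))])
H=np.array([onz(t,u,v,.07) for u,v in((409,179),(412.4,202),(370,186),(374.4,208.6))]);print('roof',np.round(H,4))
d=(H[2]+H[3]-H[0]-H[1])/2;print('len',np.linalg.norm(d),'outward dir deg',np.degrees(np.arctan2(d[1],d[0])))
for S,P in((t,((133.5,224.9),(223.8,233.2))),(s,((407,223),(479,296)))):
    E=np.array([onz(S,u,v,.14) for u,v in P]);print('rail',np.round(E,4),E.mean(0),np.linalg.norm(E[0]-E[1]),np.degrees(np.arctan2(*(E[0]-E[1])[[1,0]])))
E
```

```text
loop top [[ 0.6242 -0.1823  0.063 ]
 [ 0.5596 -0.1931  0.063 ]
 [ 0.633  -0.2417  0.063 ]
 [ 0.5702 -0.2523  0.063 ]]
loop scene [array([ 0.5694, -0.1844,  0.063 ]), array([ 0.6251, -0.1735,  0.063 ])]
roof [[ 0.6583 -0.3546  0.07  ]
 [ 0.5894 -0.3621  0.07  ]
 [ 0.6376 -0.2396  0.07  ]
 [ 0.5702 -0.2509  0.07  ]]
len 0.11485399188043788 outward dir deg 100.03739120657501
rail [[0.514  0.4238 0.14  ]
 [0.4905 0.1725 0.14  ]] [0.50224829 0.29813591 0.14      ] 0.2524487824378766 84.66891307326512
rail [[0.4907 0.1798 0.14  ]
 [0.5184 0.422  0.14  ]] [0.5045544  0.30091296 0.14      ] 0.2437167710821114 -96.50484152931081
```

The crop shows the grey slotted housing with the pale loop and open mouth facing +y. Loop outer corners are at top (350,191) and (354,213), and the bar ends are at top (134,225) and (224,233). The grasp will be across both loop sides from outside, so the fingers straddle the bar at placing. First I'll move above the loop.

Emit:
{"name": "drive_tool", "arguments": {
  "steps": [
    {"gripper": -1, "dx": 0.544, "dy": 0.504, "dz": 0, "az": 0.916},
    {"gripper": -1, "dx": 0.544, "dy": 0.504, "dz": 0, "az": 0.916},
    {"gripper": -1, "dx": 0.544, "dy": 0.504, "dz": 0, "az": 0.916},
    {"gripper": -1, "dx": 0.544, "dy": 0.504, "dz": 0, "az": 0.916},
    {"gripper": -1, "dx": 0.544, "dy": 0.504, "dz": 0, "az": 0.916},
    {"gripper": -1, "dx": 0.544, "dy": 0.504, "dz": 0, "az": 0.916},
    {"gripper": -1, "dx": 0.544, "dy": 0.504, "dz": 0, "az": 0.916},
    {"gripper": -1, "dx": 0.544, "dy": 0.504, "dz": 0, "az": 0.916},
    {"gripper": -1, "dx": 0.544, "dy": 0.504, "dz": 0, "az": 0.916},
    {"gripper": -1, "dx": 0.544, "dy": 0.504, "dz": 0, "az": 0.916},
    {"gripper": -1, "dx": 0.544, "dy": 0.504, "dz": 0, "az": 0.916},
    {"gripper": -1, "dx": 0.544, "dy": 0.504, "dz": 0, "az": 0.916}
  ]
}}

```text
invalid input at $.steps[0]: expected keys gripper, dx, dy, dz, ax, ay, az
```

Emit:
{"name": "drive_tool", "arguments": {
  "steps": [
    {"gripper": -1, "dx": 0.544, "dy": 0.504, "dz": 0, "ax": 0, "ay": 0, "az": 0.916},
    {"gripper": -1, "dx": 0.544, "dy": 0.504, "dz": 0, "ax": 0, "ay": 0, "az": 0.916},
    {"gripper": -1, "dx": 0.544, "dy": 0.504, "dz": 0, "ax": 0, "ay": 0, "az": 0.916},
    {"gripper": -1, "dx": 0.544, "dy": 0.504, "dz": 0, "ax": 0, "ay": 0, "az": 0.916},
    {"gripper": -1, "dx": 0.544, "dy": 0.504, "dz": 0, "ax": 0, "ay": 0, "az": 0.916},
    {"gripper": -1, "dx": 0.544, "dy": 0.504, "dz": 0, "ax": 0, "ay": 0, "az": 0.916},
    {"gripper": -1, "dx": 0.544, "dy": 0.504, "dz": 0, "ax": 0, "ay": 0, "az": 0.916},
    {"gripper": -1, "dx": 0.544, "dy": 0.504, "dz": 0, "ax": 0, "ay": 0, "az": 0.916},
    {"gripper": -1, "dx": 0.544, "dy": 0.504, "dz": 0, "ax": 0, "ay": 0, "az": 0.916},
    {"gripper": -1, "dx": 0.544, "dy": 0.504, "dz": 0, "ax": 0, "ay": 0, "az": 0.916},
    {"gripper": -1, "dx": 0.544, "dy": 0.504, "dz": 0, "ax": 0, "ay": 0, "az": 0.916},
    {"gripper": -1, "dx": 0.544, "dy": 0.504, "dz": 0, "ax": 0, "ay": 0, "az": 0.916}
  ]
}}

```text
time_s: 1.1
ee_pos: [0.5563, -0.2539, 0.2218]
ee_rot: [0.64, 0.768, -0.001, -0.001]
force: [0.8, -0.5, -0.1]
width: 1.0
```

Emit:
{"name": "drive_tool", "arguments": {
  "steps": [
    {"gripper": -1, "dx": 0.054, "dy": 0.048, "dz": 0, "ax": 0, "ay": 0, "az": 0},
    {"gripper": -1, "dx": 0.054, "dy": 0.048, "dz": 0, "ax": 0, "ay": 0, "az": 0},
    {"gripper": -1, "dx": 0.054, "dy": 0.048, "dz": 0, "ax": 0, "ay": 0, "az": 0},
    {"gripper": -1, "dx": 0.054, "dy": 0.048, "dz": 0, "ax": 0, "ay": 0, "az": 0}
  ]
}}

```text
time_s: 1.43
ee_pos: [0.5965, -0.2174, 0.2212]
ee_rot: [0.64, 0.769, -0.001, -0.001]
force: [0.4, 0.3, 0.2]
width: 0.998
```

```bash
python3 - <<'E'
from h import *
s=snap('wrist','w1');o=bot.get_obs();print(o['ee_pos'],o['ee_rot'],ray(s,320,200)[0]);print(proj(s,[.597,-.218,.0585]))
E
```

```text
[ 0.59586216 -0.21821784  0.22124279] [ 0.64010209  0.76828799 -0.00108762 -0.00129865] [ 0.58458133 -0.15261593  0.3836039 ]
[318.36508865 181.63110751]
```

View pics/w1.png

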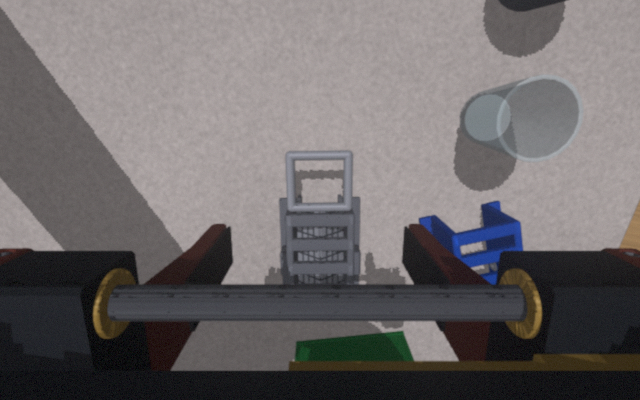

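The wrist view shows the loop (outer corners (286,151) and (353,151), inner bar at row 211) centred at (319.5,182). I predicted (318.4,181.6), so it is aligned to about 1 mm. The blue look-alike is off to the right at (475,235). Descending and gripping next.

Emit:
{"name": "drive_tool", "arguments": {
  "steps": [
    {"gripper": -1, "dx": 0.002, "dy": 0, "dz": -0.05, "ax": 0, "ay": 0, "az": 0},
    {"gripper": -1, "dx": 0.002, "dy": 0, "dz": -0.1, "ax": 0, "ay": 0, "az": 0},
    {"gripper": -1, "dx": 0.002, "dy": 0, "dz": -0.14, "ax": 0, "ay": 0, "az": 0},
    {"gripper": -1, "dx": 0.002, "dy": 0, "dz": -0.17, "ax": 0, "ay": 0, "az": 0},
    {"gripper": -1, "dx": 0.002, "dy": 0, "dz": -0.195, "ax": 0, "ay": 0, "az": 0},
    {"gripper": -1, "dx": 0.002, "dy": 0, "dz": -0.215, "ax": 0, "ay": 0, "az": 0},
    {"gripper": -1, "dx": 0.002, "dy": 0, "dz": -0.23, "ax": 0, "ay": 0, "az": 0},
    {"gripper": -1, "dx": 0.002, "dy": 0, "dz": -0.242, "ax": 0, "ay": 0, "az": 0},
    {"gripper": -1, "dx": 0.002, "dy": 0, "dz": -0.242, "ax": 0, "ay": 0, "az": 0},
    {"gripper": -1, "dx": 0.002, "dy": 0, "dz": -0.242, "ax": 0, "ay": 0, "az": 0}
  ]
}}

```text
time_s: 2.32
ee_pos: [0.597, -0.2188, 0.0399]
ee_rot: [0.64, 0.768, -0.001, -0.001]
force: [0.7, 0.8, -0.1]
width: 0.999
```

Emit:
{"name": "drive_tool", "arguments": {
  "newtons": 20,
  "steps": [
    {"gripper": 1, "dx": 0, "dy": 0, "dz": 0, "ax": 0, "ay": 0, "az": 0},
    {"gripper": 1, "dx": 0, "dy": 0, "dz": 0, "ax": 0, "ay": 0, "az": 0},
    {"gripper": 1, "dx": 0, "dy": 0, "dz": 0, "ax": 0, "ay": 0, "az": 0},
    {"gripper": 1, "dx": 0, "dy": 0, "dz": 0, "ax": 0, "ay": 0, "az": 0},
    {"gripper": 1, "dx": 0, "dy": 0, "dz": 0, "ax": 0, "ay": 0, "az": 0},
    {"gripper": 1, "dx": 0, "dy": 0, "dz": 0, "ax": 0, "ay": 0, "az": 0},
    {"gripper": 1, "dx": 0, "dy": 0, "dz": 0, "ax": 0, "ay": 0, "az": 0},
    {"gripper": 1, "dx": 0, "dy": 0, "dz": 0, "ax": 0, "ay": 0, "az": 0}
  ]
}}

```text
time_s: 2.98
ee_pos: [0.5976, -0.2188, 0.0406]
ee_rot: [0.64, 0.768, -0.001, -0.001]
force: [0.3, 2.0, 5.9]
width: 0.732
```

Emit:
{"name": "drive_tool", "arguments": {
  "newtons": 55,
  "steps": [
    {"gripper": 1, "dx": 0, "dy": 0, "dz": 0, "ax": 0, "ay": 0, "az": 0},
    {"gripper": 1, "dx": 0, "dy": 0, "dz": 0, "ax": 0, "ay": 0, "az": 0},
    {"gripper": 1, "dx": 0, "dy": 0, "dz": 0, "ax": 0, "ay": 0, "az": 0},
    {"gripper": 1, "dx": 0, "dy": 0, "dz": 0, "ax": 0, "ay": 0, "az": 0}
  ]
}}

```text
time_s: 3.32
ee_pos: [0.5976, -0.2188, 0.0406]
ee_rot: [0.64, 0.768, -0.001, -0.001]
force: [-0.6, 1.3, 3.8]
width: 0.724
```

Gripped at about 64 mm, which is the loop width. Pulling out level.

Emit:
{"name": "drive_tool", "arguments": {
  "steps": [
    {"gripper": 1, "dx": -0.001, "dy": 0.006, "dz": 0, "ax": 0, "ay": 0, "az": 0},
    {"gripper": 1, "dx": -0.0021, "dy": 0.012, "dz": 0, "ax": 0, "ay": 0, "az": 0},
    {"gripper": 1, "dx": -0.0032, "dy": 0.018, "dz": 0, "ax": 0, "ay": 0, "az": 0},
    {"gripper": 1, "dx": -0.0043, "dy": 0.024, "dz": 0, "ax": 0, "ay": 0, "az": 0},
    {"gripper": 1, "dx": -0.0054, "dy": 0.03, "dz": 0, "ax": 0, "ay": 0, "az": 0},
    {"gripper": 1, "dx": -0.0065, "dy": 0.036, "dz": 0, "ax": 0, "ay": 0, "az": 0},
    {"gripper": 1, "dx": -0.0076, "dy": 0.042, "dz": 0, "ax": 0, "ay": 0, "az": 0},
    {"gripper": 1, "dx": -0.0086, "dy": 0.048, "dz": 0, "ax": 0, "ay": 0, "az": 0}
  ]
}}

```text
time_s: 3.98
ee_pos: [0.591, -0.1825, 0.0405]
ee_rot: [0.641, 0.768, -0.001, -0.001]
force: [0.0, -2.0, 1.8]
width: 0.728
```

```bash
python3 - <<'E'
from h import *
s=snap('wrist','w2');t=snap('scene','s2')
o=bot.get_obs();print(o['ee_pos'],o['force'],o['width'])
a=s['frame'][100:300,200:440,::-1];b=t['frame'][140:220,220:340,::-1]
cv2.imwrite('pics/c2.png',np.hstack([cv2.resize(a,(400,333)),cv2.resize(b,(400,333))[:333]]))
E
```

```text
[ 0.59053541 -0.18100353  0.04052509] [-0.56965678  7.24362301  6.05371738] 0.7246817853073229
```

View pics/c2.png

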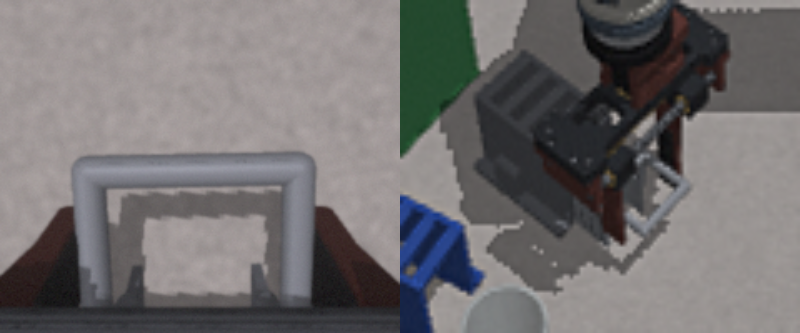

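The scene crop shows the sieve coming out of the housing mouth with the gripper. The loop is still square in the fingers and the catches have released. I'll continue pulling.

Emit:
{"name": "drive_tool", "arguments": {
  "steps": [
    {"gripper": 1, "dx": -0.0025, "dy": 0.014, "dz": 0, "ax": 0, "ay": 0, "az": 0},
    {"gripper": 1, "dx": -0.005, "dy": 0.028, "dz": 0, "ax": 0, "ay": 0, "az": 0},
    {"gripper": 1, "dx": -0.0076, "dy": 0.042, "dz": 0, "ax": 0, "ay": 0, "az": 0},
    {"gripper": 1, "dx": -0.01, "dy": 0.056, "dz": 0, "ax": 0, "ay": 0, "az": 0},
    {"gripper": 1, "dx": -0.0126, "dy": 0.07, "dz": 0, "ax": 0, "ay": 0, "az": 0},
    {"gripper": 1, "dx": -0.015, "dy": 0.084, "dz": 0, "ax": 0, "ay": 0, "az": 0},
    {"gripper": 1, "dx": -0.0176, "dy": 0.098, "dz": 0, "ax": 0, "ay": 0, "az": 0},
    {"gripper": 1, "dx": -0.02, "dy": 0.112, "dz": 0, "ax": 0, "ay": 0, "az": 0},
    {"gripper": 1, "dx": -0.0226, "dy": 0.126, "dz": 0, "ax": 0, "ay": 0, "az": 0},
    {"gripper": 1, "dx": -0.0245, "dy": 0.135, "dz": 0, "ax": 0, "ay": 0, "az": 0},
    {"gripper": 1, "dx": -0.0245, "dy": 0.135, "dz": 0, "ax": 0, "ay": 0, "az": 0}
  ]
}}

```text
time_s: 5.0
ee_pos: [0.5716, -0.0779, 0.0407]
ee_rot: [0.64, 0.768, -0.001, -0.003]
force: [-0.9, 4.1, 6.2]
width: 0.726
```

Emit:
{"name": "drive_tool", "arguments": {
  "steps": [
    {"gripper": 1, "dx": 0, "dy": 0, "dz": 0.01, "ax": 0, "ay": 0, "az": 0},
    {"gripper": 1, "dx": 0, "dy": 0, "dz": 0.03, "ax": 0, "ay": 0, "az": 0},
    {"gripper": 1, "dx": 0, "dy": 0, "dz": 0.06, "ax": 0, "ay": 0, "az": 0},
    {"gripper": 1, "dx": 0, "dy": 0, "dz": 0.09, "ax": 0, "ay": 0, "az": 0},
    {"gripper": 1, "dx": 0, "dy": 0, "dz": 0.12, "ax": 0, "ay": 0, "az": 0},
    {"gripper": 1, "dx": 0, "dy": 0, "dz": 0.15, "ax": 0, "ay": 0, "az": 0},
    {"gripper": 1, "dx": 0, "dy": 0, "dz": 0.18, "ax": 0, "ay": 0, "az": 0},
    {"gripper": 1, "dx": 0, "dy": 0, "dz": 0.21, "ax": 0, "ay": 0, "az": 0},
    {"gripper": 1, "dx": 0, "dy": 0, "dz": 0.235, "ax": 0, "ay": 0, "az": 0},
    {"gripper": 1, "dx": 0, "dy": 0, "dz": 0.25, "ax": 0, "ay": 0, "az": 0},
    {"gripper": 1, "dx": 0, "dy": 0, "dz": 0.25, "ax": 0, "ay": 0, "az": 0}
  ]
}}

```text
time_s: 5.92
ee_pos: [0.5726, -0.0782, 0.2306]
ee_rot: [0.64, 0.768, 0.0, -0.001]
force: [0.4, 0.8, -2.3]
width: 0.727
```

```bash
python3 - <<'E'
from h import *
s=snap('scene','s3');snap('top','t3')
o=bot.get_obs();print(o['ee_pos'],o['force'],o['wrist_torque'],o['width'])
t=load('t3')
b=s['frame'][90:230,210:450,::-1];a=t['frame'][120:260,240:480,::-1]
cv2.imwrite('pics/c3.png',np.hstack([cv2.resize(b,(400,233)),cv2.resize(a,(400,233))]))
E
```

```text
[ 0.57112019 -0.07793196  0.22763121] [-0.11778269 -0.22757073 -3.324073  ] [ 0.16045125 -0.04084404  0.00344963] 0.7269648147928633
```

View pics/c3.png

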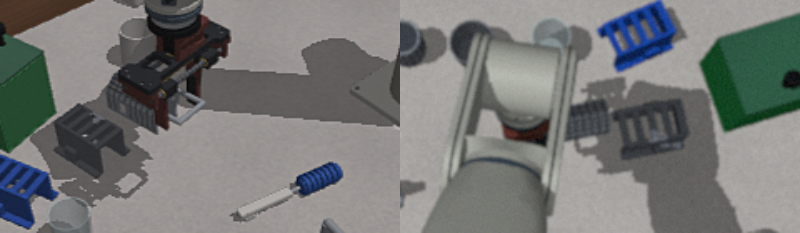

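Both crops show the sieve out and lifted, held level as far as visible, with the housing, brush and tumbler unmoved. Next I'll carry it over the rail, turning about -16°.

Emit:
{"name": "drive_tool", "arguments": {
  "steps": [
    {"gripper": 1, "dx": -0.002, "dy": 0.015, "dz": 0, "ax": 0, "ay": 0, "az": -0.01},
    {"gripper": 1, "dx": -0.006, "dy": 0.045, "dz": 0, "ax": 0, "ay": 0, "az": -0.02},
    {"gripper": 1, "dx": -0.011, "dy": 0.085, "dz": 0, "ax": 0, "ay": 0, "az": -0.03},
    {"gripper": 1, "dx": -0.016, "dy": 0.125, "dz": 0, "ax": 0, "ay": 0, "az": -0.04},
    {"gripper": 1, "dx": -0.021, "dy": 0.165, "dz": 0, "ax": 0, "ay": 0, "az": -0.06},
    {"gripper": 1, "dx": -0.026, "dy": 0.205, "dz": 0, "ax": 0, "ay": 0, "az": -0.08},
    {"gripper": 1, "dx": -0.032, "dy": 0.245, "dz": 0, "ax": 0, "ay": 0, "az": -0.1},
    {"gripper": 1, "dx": -0.037, "dy": 0.285, "dz": 0, "ax": 0, "ay": 0, "az": -0.12},
    {"gripper": 1, "dx": -0.042, "dy": 0.325, "dz": 0, "ax": 0, "ay": 0, "az": -0.14},
    {"gripper": 1, "dx": -0.047, "dy": 0.365, "dz": 0, "ax": 0, "ay": 0, "az": -0.16},
    {"gripper": 1, "dx": -0.051, "dy": 0.395, "dz": 0, "ax": 0, "ay": 0, "az": -0.18},
    {"gripper": 1, "dx": -0.053, "dy": 0.41, "dz": 0, "ax": 0, "ay": 0, "az": -0.18}
  ]
}}

```text
time_s: 7.02
ee_pos: [0.5299, 0.2317, 0.2257]
ee_rot: [0.742, 0.671, -0.002, -0.004]
force: [1.2, -0.7, -2.2]
width: 0.723
```

Emit:
{"name": "drive_tool", "arguments": {
  "steps": [
    {"gripper": 1, "dx": -0.003, "dy": 0.03, "dz": 0.002, "ax": 0, "ay": 0, "az": 0},
    {"gripper": 1, "dx": -0.007, "dy": 0.06, "dz": 0.002, "ax": 0, "ay": 0, "az": 0},
    {"gripper": 1, "dx": -0.011, "dy": 0.09, "dz": 0.002, "ax": 0, "ay": 0, "az": 0},
    {"gripper": 1, "dx": -0.015, "dy": 0.12, "dz": 0.002, "ax": 0, "ay": 0, "az": 0},
    {"gripper": 1, "dx": -0.018, "dy": 0.15, "dz": 0.002, "ax": 0, "ay": 0, "az": 0},
    {"gripper": 1, "dx": -0.021, "dy": 0.175, "dz": 0.002, "ax": 0, "ay": 0, "az": 0},
    {"gripper": 1, "dx": -0.023, "dy": 0.19, "dz": 0.002, "ax": 0, "ay": 0, "az": 0},
    {"gripper": 1, "dx": -0.024, "dy": 0.199, "dz": 0.002, "ax": 0, "ay": 0, "az": 0},
    {"gripper": 1, "dx": -0.024, "dy": 0.199, "dz": 0.002, "ax": 0, "ay": 0, "az": 0},
    {"gripper": 1, "dx": -0.024, "dy": 0.199, "dz": 0.002, "ax": 0, "ay": 0, "az": 0}
  ]
}}

```text
time_s: 7.85
ee_pos: [0.5118, 0.3801, 0.2265]
ee_rot: [0.742, 0.671, -0.002, -0.004]
force: [-1.1, 0.2, -2.6]
width: 0.731
```

```bash
python3 - <<'E'
from h import *
s=snap('scene','s4');w=snap('wrist','w4')
o=bot.get_obs();print(o['ee_pos'],o['ee_rot'],o['force'],o['wrist_torque'],o['width'])
b=s['frame'][180:340,360:520,::-1]
cv2.imwrite('pics/c4.png',np.hstack([cv2.resize(b,(400,400),interpolation=2),w['frame'][:,120:520,::-1]]))
print(proj(s,[.5034,.2995,.14]),proj(w,[.5034,.2995,.14]),proj(w,[.512,.381,.14]),proj(w,[.516,.419,.14]))
E
```

```text
[0.5120306  0.3798231  0.22693469] [ 0.74195779  0.67043338 -0.00188742 -0.00376225] [ 0.14442848 -0.58712895 -1.9080183 ] [ 0.0929306  -0.08707676  0.034315  ] 0.7245483790344625
[440.35704348 256.31025138] [318.03235845 296.04429515] [318.46290785 199.34098803] [318.6737817  148.99395679]
```

View pics/c4.png

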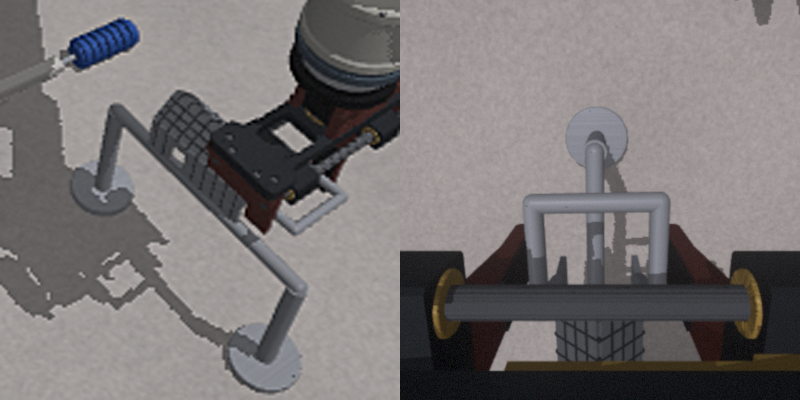

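The wrist crop shows the bar centred between the loop sides (full-image column about 315 against loop centre 316) and parallel to the sieve. In the scene crop the sieve's slope differs a little from the bar's, so I'll check for sag against projected level corners.

```bash
python3 - <<'E'
from h import *
s=load('s4');o=bot.get_obs();p=o['ee_pos'];a=np.radians(84.2-180)
X=np.array([np.cos(a),np.sin(a),0]);Y=np.array([-X[1],X[0],0])
im=cv2.resize(s['frame'][200:290,400:500,::-1],(800,720),interpolation=2)
for deg,col in((0,(0,255,0)),(5,(0,0,255))):
    r=np.radians(deg)
    def q(x,y,z):
        dx,dz=x+.082,z-.0585+.018; dx,dz=dx*np.cos(r)+dz*np.sin(r),dz*np.cos(r)-dx*np.sin(r)
        return (proj(s,p+X*dx+Y*y+np.array([0,0,dz]))-[400,200])*8+4
    for x in(-55,55):
        for y,z in((25,0),(25,36),(0,59)): cv2.circle(im,tuple(int(v) for v in q(x/1e3,y/1e3,z/1e3)),5,col,2)
    for y in (-32.5,32.5): cv2.circle(im,tuple(int(v) for v in q(-.1125,y/1e3,.0585)),5,col,2)
cv2.imwrite('pics/c5.png',im[:600])
E
```

```text
(no output)
```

View pics/c5.png

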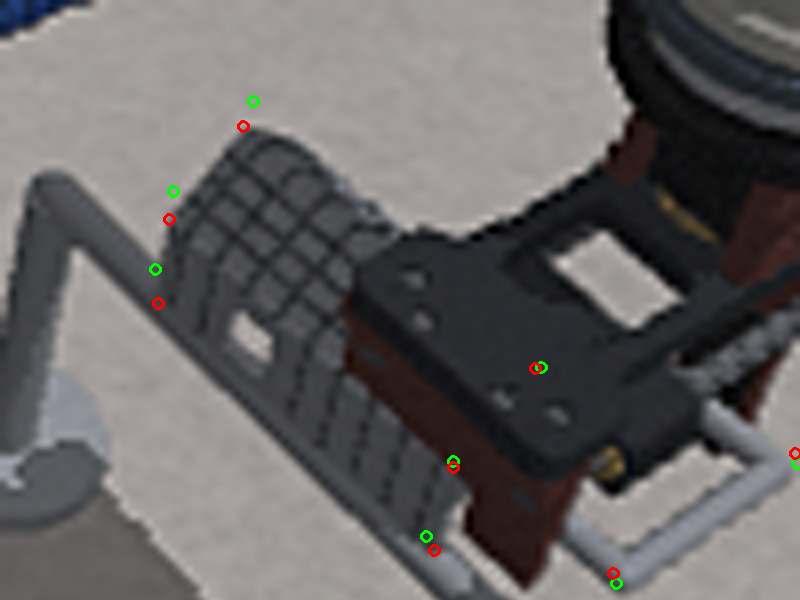

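The image matches a nose-down sag of about 4.5° (red markers). I'll level it by tilting the tool back, then descend to just above contact.

Emit:
{"name": "drive_tool", "arguments": {
  "steps": [
    {"gripper": 1, "dx": 0, "dy": 0, "dz": 0, "ax": -0.02, "ay": 0.002, "az": 0},
    {"gripper": 1, "dx": 0, "dy": 0, "dz": 0, "ax": -0.05, "ay": 0.005, "az": 0},
    {"gripper": 1, "dx": 0, "dy": 0, "dz": -0.01, "ax": -0.05, "ay": 0.005, "az": 0},
    {"gripper": 1, "dx": 0, "dy": 0, "dz": -0.025, "ax": -0.05, "ay": 0.005, "az": 0},
    {"gripper": 1, "dx": 0, "dy": 0, "dz": -0.04, "ax": -0.05, "ay": 0.005, "az": 0},
    {"gripper": 1, "dx": 0, "dy": 0, "dz": -0.055, "ax": -0.05, "ay": 0.005, "az": 0},
    {"gripper": 1, "dx": 0, "dy": 0, "dz": -0.07, "ax": -0.05, "ay": 0.005, "az": 0},
    {"gripper": 1, "dx": 0, "dy": 0, "dz": -0.08, "ax": -0.05, "ay": 0.005, "az": 0},
    {"gripper": 1, "dx": 0, "dy": 0, "dz": -0.09, "ax": -0.05, "ay": 0.005, "az": 0},
    {"gripper": 1, "dx": 0, "dy": 0, "dz": -0.097, "ax": -0.05, "ay": 0.005, "az": 0},
    {"gripper": 1, "dx": 0, "dy": 0, "dz": -0.1, "ax": -0.05, "ay": 0.005, "az": 0},
    {"gripper": 1, "dx": 0, "dy": 0, "dz": -0.1, "ax": -0.05, "ay": 0.005, "az": 0}
  ]
}}

```text
time_s: 8.95
ee_pos: [0.5119, 0.3797, 0.1514]
ee_rot: [0.741, 0.67, -0.031, 0.023]
force: [0.4, 0.8, -2.7]
width: 0.722
```

```bash
python3 - <<'E'
from h import *
s=snap('scene','s6');w=snap('wrist','w6')
o=bot.get_obs();print(o['ee_pos'],o['ee_rot'],o['force'],o['wrist_torque'],o['width'])
p=o['ee_pos'];a=np.radians(84.2-180)
X=np.array([np.cos(a),np.sin(a),0]);Y=np.array([-X[1],X[0],0])
im=cv2.resize(s['frame'][210:300,400:500,::-1],(450,405),interpolation=2)
for x in(-55,55):
  for y,z in((25,0),(25,36),(0,59)):
    u=(proj(s,p+X*(x/1e3+.082)+Y*y/1e3+np.array([0,0,z/1e3-.0405]))-[400,210])*4.5
    cv2.circle(im,(int(u[0]),int(u[1])),4,(0,255,0),1)
cv2.imwrite('pics/c6.png',np.hstack([im,cv2.resize(w['frame'][100:400,150:480,::-1],(350,405))]))
E
```

```text
[0.51226769 0.38004573 0.15226454] [ 0.74150707  0.66985163 -0.03078536  0.02276669] [ 0.02323053  0.54550239 -1.94228752] [ 0.17947975 -0.08644847  0.02091606] 0.7256148677957599
```

View pics/c6.png

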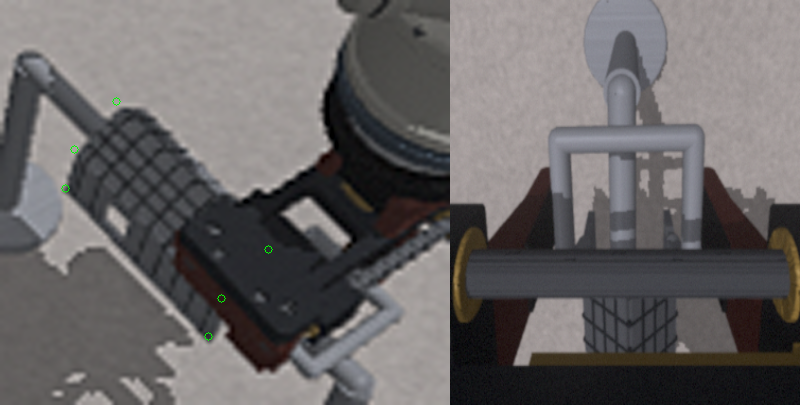

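It is now astride and level. The bar looks a few mm off-centre to the left, so I'll quantify that.

```bash
python3 - <<'E'
from h import *
w=load('w6');g=cv2.cvtColor(w['frame'],cv2.COLOR_RGB2GRAY).astype(int)
for r in(180,188): print(r,g[r,296:330].tolist())
print(g[225,215:360].tolist())
L=np.array([0.0,0,0])
for r,c in((180,311.2),(188,311.2)): print('bar',onz(w,c,r,.14),proj(w,onz(w,c,r,.14)))
for r in(220,): print('loop',onz(w,(226+335)/2,r,.17))
E
```

```text
180 [150, 152, 134, 113, 119, 122, 127, 127, 132, 134, 138, 139, 144, 141, 137, 138, 135, 133, 131, 130, 127, 121, 123, 115, 109, 102, 93, 87, 77, 87, 99, 98, 97, 98]
188 [153, 151, 135, 116, 117, 122, 128, 130, 134, 135, 137, 139, 139, 141, 139, 136, 135, 131, 131, 127, 127, 125, 121, 116, 110, 99, 92, 85, 84, 128, 159, 157, 147, 130]
[158, 159, 159, 160, 159, 161, 153, 151, 150, 150, 154, 155, 161, 161, 159, 158, 158, 157, 153, 144, 115, 82, 61, 55, 50, 47, 45, 47, 65, 100, 126, 132, 139, 142, 143, 143, 141, 137, 134, 130, 128, 119, 115, 108, 103, 92, 87, 78, 79, 124, 159, 162, 159, 155, 156, 154, 157, 151, 151, 151, 154, 156, 159, 161, 161, 161, 156, 158, 156, 157, 161, 158, 158, 158, 155, 158, 158, 155, 152, 155, 154, 159, 161, 157, 139, 115, 116, 120, 128, 130, 133, 137, 141, 140, 142, 139, 138, 135, 131, 131, 129, 127, 123, 120, 113, 109, 102, 96, 83, 75, 87, 97, 96, 98, 104, 109, 121, 122, 125, 124, 125, 116, 101, 98, 96, 96, 100, 98, 99, 98, 98, 97, 96, 98, 96, 97, 98, 101, 111, 124, 127, 127, 125, 124, 123]
bar [0.51169995 0.41068513 0.14      ] [311.2 180. ]
bar [0.51123119 0.40637237 0.14      ] [311.2 188. ]
loop [0.49777816 0.40205506 0.17      ]
```

```bash
python3 - <<'E'
from h import *
w=load('w6');g=cv2.cvtColor(w['frame'],cv2.COLOR_RGB2GRAY).astype(int)
print(g[225,362:395].tolist())
for r in(205,225):
  b=onz(w,311.8,r,.14);l=onz(w,316.5,r,.1705);n=np.array([np.sin(np.radians(84)),-np.cos(np.radians(84)),0])
  print(b,l,'loop-bar lateral mm',(l-b)@n*1e3)
E
```

```text
[121, 129, 137, 148, 150, 150, 132, 107, 108, 113, 118, 123, 130, 134, 142, 141, 141, 140, 136, 134, 131, 128, 125, 121, 111, 102, 89, 70, 48, 50, 48, 45, 48]
[0.51052758 0.39694767 0.14      ] [0.51443475 0.40768393 0.1705    ] loop-bar lateral mm 2.7635259451379874
[0.50928778 0.38548113 0.14      ] [0.51346049 0.39828625 0.1705    ] loop-bar lateral mm 2.8113502753640556
```

The loop is 2.8 mm too far in +x. I'll correct that and lower slowly.

Emit:
{"name": "drive_tool", "arguments": {
  "steps": [
    {"gripper": 1, "dx": -0.0037, "dy": 0, "dz": 0, "ax": 0, "ay": 0, "az": 0},
    {"gripper": 1, "dx": -0.0037, "dy": 0, "dz": -0.003, "ax": 0, "ay": 0, "az": 0},
    {"gripper": 1, "dx": -0.0037, "dy": 0, "dz": -0.006, "ax": 0, "ay": 0, "az": 0},
    {"gripper": 1, "dx": -0.0037, "dy": 0, "dz": -0.009, "ax": 0, "ay": 0, "az": 0},
    {"gripper": 1, "dx": -0.0037, "dy": 0, "dz": -0.012, "ax": 0, "ay": 0, "az": 0},
    {"gripper": 1, "dx": -0.0037, "dy": 0, "dz": -0.0145, "ax": 0, "ay": 0, "az": 0},
    {"gripper": 1, "dx": -0.0037, "dy": 0, "dz": -0.0145, "ax": 0, "ay": 0, "az": 0},
    {"gripper": 1, "dx": -0.0037, "dy": 0, "dz": -0.0145, "ax": 0, "ay": 0, "az": 0}
  ]
}}

```text
time_s: 9.72
ee_pos: [0.5094, 0.38, 0.1412]
ee_rot: [0.742, 0.67, -0.031, 0.023]
force: [0.2, 0.8, -3.3]
width: 0.725
```

```bash
cat > f.py <<'E'
from h import *
f=[];t=[]
for i in range(6):
    snapshot('wrist');o=bot.get_obs();f.append(o['force']);t.append(o['wrist_torque'])
print(o['time_s'],o['ee_pos'],np.mean(f,0),np.std(f,0),np.mean(t,0))
E
python3 f.py
```

```text
10.0167 [0.50956269 0.3800831  0.14150393] [-0.1782421  -0.26823673 -2.85693704] [0.482263   0.33925101 0.38763838] [ 0.17715206 -0.11633684 -0.00099038]
```

Emit:
{"name": "drive_tool", "arguments": {
  "steps": [
    {"gripper": 1, "dx": 0, "dy": 0, "dz": -0.0013, "ax": 0, "ay": 0, "az": 0},
    {"gripper": 1, "dx": 0, "dy": 0, "dz": -0.0026, "ax": 0, "ay": 0, "az": 0},
    {"gripper": 1, "dx": 0, "dy": 0, "dz": -0.004, "ax": 0, "ay": 0, "az": 0},
    {"gripper": 1, "dx": 0, "dy": 0, "dz": -0.004, "ax": 0, "ay": 0, "az": 0}
  ]
}}

```text
time_s: 10.35
ee_pos: [0.5094, 0.38, 0.1382]
ee_rot: [0.742, 0.67, -0.031, 0.023]
force: [0.1, 0.5, -2.2]
width: 0.729
```

```bash
python3 f.py
```

```text
10.65 [0.50958653 0.3800953  0.13854792] [ 0.00309996  0.28883846 -2.48005098] [0.41084192 0.47782143 0.3757238 ] [ 0.19832752 -0.10151182 -0.0046085 ]
```

Emit:
{"name": "drive_tool", "arguments": {
  "steps": [
    {"gripper": 1, "dx": 0, "dy": 0, "dz": -0.0013, "ax": 0, "ay": 0, "az": 0},
    {"gripper": 1, "dx": 0, "dy": 0, "dz": -0.002, "ax": 0, "ay": 0, "az": 0},
    {"gripper": 1, "dx": 0, "dy": 0, "dz": -0.002, "ax": 0, "ay": 0, "az": 0}
  ]
}}

```text
time_s: 10.9
ee_pos: [0.5095, 0.38, 0.1369]
ee_rot: [0.742, 0.67, -0.031, 0.023]
force: [-0.5, 0.6, -2.8]
width: 0.727
```

```bash
python3 f.py
```

```text
11.2 [0.50960525 0.38014515 0.13709536] [-0.23244854  0.10360822 -3.15284412] [0.56696179 0.27549281 0.58547458] [ 0.20628884 -0.10334787  0.00193029]
```

Still free (force z about -2.9 N). I'll lower about 1 mm at a time.

Emit:
{"name": "drive_tool", "arguments": {
  "steps": [
    {"gripper": 1, "dx": 0, "dy": 0, "dz": -0.001, "ax": 0, "ay": 0, "az": 0},
    {"gripper": 1, "dx": 0, "dy": 0, "dz": -0.0015, "ax": 0, "ay": 0, "az": 0},
    {"gripper": 1, "dx": 0, "dy": 0, "dz": -0.0015, "ax": 0, "ay": 0, "az": 0}
  ]
}}

```text
time_s: 11.45
ee_pos: [0.5095, 0.3801, 0.1358]
ee_rot: [0.742, 0.67, -0.031, 0.023]
force: [0.6, 0.6, -2.2]
width: 0.725
```

```bash
python3 f.py
```

```text
11.75 [0.50960897 0.3801319  0.13595123] [-0.20390145 -0.10407239 -3.02078673] [0.6937635  0.4607346  0.43930619] [ 0.19900351 -0.08925113 -0.00090696]
```

Emit:
{"name": "drive_tool", "arguments": {
  "steps": [
    {"gripper": 1, "dx": 0, "dy": 0, "dz": -0.001, "ax": 0, "ay": 0, "az": 0},
    {"gripper": 1, "dx": 0, "dy": 0, "dz": -0.0015, "ax": 0, "ay": 0, "az": 0},
    {"gripper": 1, "dx": 0, "dy": 0, "dz": -0.0015, "ax": 0, "ay": 0, "az": 0}
  ]
}}

```text
time_s: 12.0
ee_pos: [0.5097, 0.3803, 0.1353]
ee_rot: [0.742, 0.67, -0.03, 0.023]
force: [-0.7, -0.9, 1.6]
width: 0.726
```

```bash
python3 f.py
```

```text
12.3 [0.50970676 0.38025433 0.13516648] [-1.34703553 -0.64311204  2.98403232] [0.39077288 0.30772187 0.83279912] [ 0.04621742  0.19336273 -0.04967122]
```

Contact: about 6 N on the bar. I'll ease up slightly to leave about the sieve's weight, then release gradually.

Emit:
{"name": "drive_tool", "arguments": {
  "steps": [
    {"gripper": 1, "dx": 0, "dy": 0, "dz": 0.0003, "ax": 0, "ay": 0, "az": 0},
    {"gripper": 1, "dx": 0, "dy": 0, "dz": 0.0003, "ax": 0, "ay": 0, "az": 0}
  ]
}}

```text
time_s: 12.47
ee_pos: [0.5097, 0.3803, 0.1353]
ee_rot: [0.742, 0.67, -0.03, 0.023]
force: [-1.4, -0.1, 0.5]
width: 0.726
```

```bash
python3 f.py
```

```text
12.7667 [0.5096554  0.38026042 0.13529931] [-0.85191082 -0.18180607  0.55721701] [0.5591443  0.34475626 0.49286029] [ 0.09517208  0.10927017 -0.03764684]
```

Emit:
{"name": "drive_tool", "arguments": {
  "newtons": 6,
  "steps": [
    {"gripper": 1, "dx": 0, "dy": 0, "dz": 0, "ax": 0, "ay": 0, "az": 0},
    {"gripper": 1, "dx": 0, "dy": 0, "dz": 0, "ax": 0, "ay": 0, "az": 0},
    {"gripper": 1, "dx": 0, "dy": 0, "dz": 0, "ax": 0, "ay": 0, "az": 0},
    {"gripper": 1, "dx": 0, "dy": 0, "dz": 0, "ax": 0, "ay": 0, "az": 0}
  ]
}}

```text
time_s: 13.1
ee_pos: [0.5095, 0.3802, 0.1353]
ee_rot: [0.742, 0.67, -0.031, 0.023]
force: [-1.8, -0.3, 2.2]
width: 0.734
```

Emit:
{"name": "drive_tool", "arguments": {
  "steps": [
    {"gripper": -0.6, "dx": 0, "dy": 0, "dz": 0, "ax": 0, "ay": 0, "az": 0},
    {"gripper": -0.75, "dx": 0, "dy": 0, "dz": 0, "ax": 0, "ay": 0, "az": 0},
    {"gripper": -0.9, "dx": 0, "dy": 0, "dz": 0, "ax": 0, "ay": 0, "az": 0},
    {"gripper": -1, "dx": 0, "dy": 0, "dz": 0, "ax": 0, "ay": 0, "az": 0},
    {"gripper": -1, "dx": 0, "dy": 0, "dz": 0, "ax": 0, "ay": 0, "az": 0},
    {"gripper": -1, "dx": 0, "dy": 0, "dz": 0, "ax": 0, "ay": 0, "az": 0}
  ]
}}

```text
time_s: 13.6
ee_pos: [0.5096, 0.3802, 0.1353]
ee_rot: [0.742, 0.67, -0.031, 0.023]
force: [-0.0, -1.1, 0.5]
width: 0.999
```

```bash
python3 f.py; python3 - <<'E'
from h import *
s=snap('scene','s7');w=snap('wrist','w7')
cv2.imwrite('pics/c7.png',np.hstack([cv2.resize(s['frame'][200:310,390:510,::-1],(437,400),interpolation=2),w['frame'][:,140:500,::-1]]))
E
```

```text
13.9 [0.50953939 0.38020486 0.13529904] [ 0.18998759  0.21998429 -0.09715776] [0.33873317 0.60641897 0.29404926] [ 0.00648675 -0.06699411 -0.00497053]
```

View pics/c7.png

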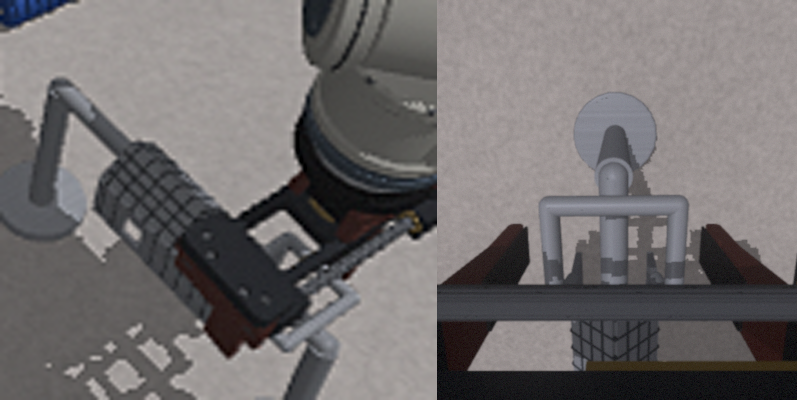

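The fingers are clear on both sides and the sieve sits astride the bar. Retreating straight up.

Emit:
{"name": "drive_tool", "arguments": {
  "steps": [
    {"gripper": -1, "dx": 0, "dy": 0, "dz": 0.01, "ax": 0, "ay": 0, "az": 0},
    {"gripper": -1, "dx": 0, "dy": 0, "dz": 0.025, "ax": 0, "ay": 0, "az": 0},
    {"gripper": -1, "dx": 0, "dy": 0, "dz": 0.045, "ax": 0, "ay": 0, "az": 0},
    {"gripper": -1, "dx": 0, "dy": 0, "dz": 0.07, "ax": 0, "ay": 0, "az": 0},
    {"gripper": -1, "dx": 0, "dy": 0, "dz": 0.1, "ax": 0, "ay": 0, "az": 0},
    {"gripper": -1, "dx": 0, "dy": 0, "dz": 0.13, "ax": 0, "ay": 0, "az": 0},
    {"gripper": -1, "dx": 0, "dy": 0, "dz": 0.16, "ax": 0, "ay": 0, "az": 0},
    {"gripper": -1, "dx": 0, "dy": 0, "dz": 0.19, "ax": 0, "ay": 0, "az": 0},
    {"gripper": -1, "dx": 0, "dy": 0, "dz": 0.21, "ax": 0, "ay": 0, "az": 0},
    {"gripper": -1, "dx": 0, "dy": 0, "dz": 0.22, "ax": 0, "ay": 0, "az": 0}
  ]
}}

```text
time_s: 14.83
ee_pos: [0.5104, 0.3809, 0.3044]
ee_rot: [0.742, 0.67, -0.028, 0.023]
force: [0.8, 0.6, -0.2]
width: 0.996
```

Emit:
{"name": "drive_tool", "arguments": {
  "steps": [
    {"gripper": -1, "dx": -0.05, "dy": -0.05, "dz": 0, "ax": 0, "ay": 0, "az": 0},
    {"gripper": -1, "dx": -0.1, "dy": -0.1, "dz": 0, "ax": 0, "ay": 0, "az": 0},
    {"gripper": -1, "dx": -0.13, "dy": -0.15, "dz": 0, "ax": 0, "ay": 0, "az": 0},
    {"gripper": -1, "dx": -0.13, "dy": -0.2, "dz": 0, "ax": 0, "ay": 0, "az": 0},
    {"gripper": -1, "dx": -0.13, "dy": -0.25, "dz": 0, "ax": 0, "ay": 0, "az": 0},
    {"gripper": -1, "dx": -0.13, "dy": -0.3, "dz": 0, "ax": 0, "ay": 0, "az": 0},
    {"gripper": -1, "dx": -0.13, "dy": -0.35, "dz": 0, "ax": 0, "ay": 0, "az": 0},
    {"gripper": -1, "dx": -0.13, "dy": -0.35, "dz": 0, "ax": 0, "ay": 0, "az": 0}
  ]
}}

```text
time_s: 15.5
ee_pos: [0.4117, 0.1135, 0.3047]
ee_rot: [0.743, 0.668, -0.029, 0.024]
force: [-0.5, 1.0, 0.1]
width: 1.001
```

```bash
python3 - <<'E'
from h import *
s=snap('scene','s8');t=snap('top','t8')
o=bot.get_obs();print(o['ee_pos'],o['force'])
a=s['frame'][80:340,190:510,::-1];b=t['frame'][100:320,110:510,::-1]
cv2.imwrite('pics/c8.png',np.hstack([cv2.resize(a,(369,300)),cv2.resize(b,(431,300))[:300]]))
cv2.imwrite('pics/c8.png',np.vstack([cv2.imread('pics/c8.png'),np.hstack([cv2.resize(s['frame'][210:310,390:510,::-1],(360,300),interpolation=2),cv2.resize(t['frame'][200:265,120:240,::-1],(440,300),interpolation=2)])]))
E
```

```text
[0.41283366 0.11703996 0.30483498] [ 0.04557023  0.40257628 -1.16895229]
```

View pics/c8.png

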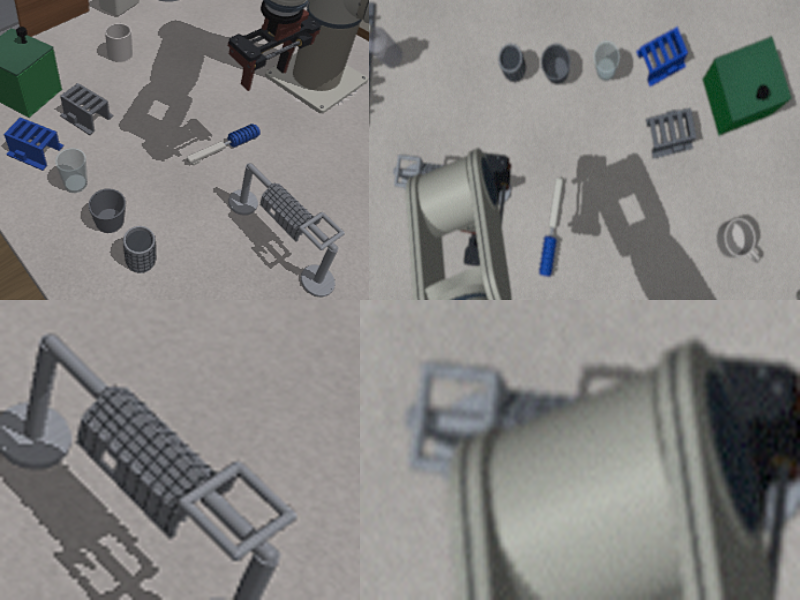

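The sieve hangs astride the bar near the middle, with the arm clear and the bystanders in place. Handing in.

```bash
python3 -c "
from plant import bot
print(bot.hand_in())"
```

```text
the job is handed in; nothing more can be done
None
```

The sieve is out of the grey housing and hanging astride the drying rail near the middle, loop toward +y. I handed the job in at about 15.6 s of the 64 s allowed.

- **Pull and lift:** I gripped the loop across both sides and drew the sieve straight out level, about 140 mm. Once lifted it sagged about 4.5° in the grip. I tilted the tool to level it and corrected a 2.8 mm sideways offset before lowering.
- **Setting down:** I lowered it in steps of about 1 mm. The contact force peaked at about 6 N, and I eased it to about 3.4 N before opening the fingers, against about 2.2 N for the sieve's own weight.
- **Last checks:** the final pictures show the sieve on the bar with a leg on either side and the arm clear of it. The bystanders and housing looked unmoved by eye; I did not measure them. In the final top view the arm hid most of the sieve, so its centring along the bar rests on the scene view and the placing position. None of the checks failed or disagreed.

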